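# Clear the blocked solder-trap barrel

## Task

The clear barrel in the sprung stand is blocked by a plug of solder. Take the long thin rod out of the rack by its handle, feel for the off-centre hole in the barrel's end cap and push the plug gently right through until it drops into the tray below, never forcing the sprung barrel hard down to its stop. Then stand the rod back in the rack, and leave everything else where it is.

Things in the scene. Friction and masses are not known exactly. Their poses are not given: they have to be found in the camera images.
- stand: Fixed grey stand, base 150 x 110 mm; square open tray (inside 88 x 88 mm, floor 10, rim 28 mm above the table); on its -x side a post 28 x 40 mm at x = -78 mm, 120 mm tall. Origin on the table under the barrel's axis, z up. Over the tray hangs an upright clear barrel, 30 mm bore, 38 mm outside, 55 to 120 mm above the table, open below, with a square steel end cap 40 x 40 x 8 mm on top.
- cap_top (a point): Barrel axis at the cap's top face, 128 mm above the table; rides with the barrel. The cap's one through hole, 13 mm wide, is NOT here: its centre lies 7 mm from this point in a direction that differs every time and is not measured: look from above or feel for it. The cap is too stiff to turn. Axes as the stand's.
- carriage (a joint): How far (m) the barrel is pressed down in its sprung mount: 0 is up, 0.014 the stop. It starts to move at about 2 N downward force on cap or plug and gives 1 mm per further newton (14 N at 0.012). Springs back when released.
- slug: Solder plug stuck in the barrel: cylinder 28 mm diameter, 28 mm long, 60 g; origin at the centre of its lower end, which starts 72 to 86 mm above the table; roughly coaxial with the barrel. Two spring shoes in the barrel (78 to 112 mm above the table, barrel up) grip it: 3 to 10 N of steady push moves it. It falls once its top is below about 76 mm (less what the barrel is pressed down).
- slug_center (a point): Centre of the solder plug.
- rack: Fixed plywood rod rack 46 (x) x 200 (y) mm, its 8 mm top plate has its upper face 105 mm above the table, legs at both ends. Three square holes 16 x 16 mm along its y axis at y = -65, 0, +65 mm, x = 0. Origin on the table under the middle hole. The handles of the rods standing in it reach 162 mm above the table.
- rod: The long thin rod, standing in any hole of the rack, tip 13 mm above the table. Origin at its tip, z up the rod. Steel shaft 10 mm diameter, 92 mm long, its last 4 mm tapering to 5 mm; then a collar 26 mm diameter, 5 mm thick, resting on the rack; then a square black handle 16 x 16 mm, 97 to 149 mm above the tip, sides along the rod's x and y. 100 g.
- thick_rod: Another rod in the rack with the same collar and handle but a 14 mm thick shaft, too thick for the cap's hole; leave it. Origin at its tip.
- short_rod: Another rod in the rack with the same collar and handle but a shaft only 35 mm long; leave it. Origin at its tip.
- flux_jar: Small amber jar, 40 mm diameter, 34 mm tall; leave it.
- phone: Black phone 150 x 72 x 8 mm lying flat; leave it.
- driver: Screwdriver 160 mm long lying flat; leave it.
- tweezers: Steel tweezers 145 mm long lying flat; leave them.
- eraser: White eraser 55 x 25 x 14 mm; leave it.
- tin: Low round tin 60 mm wide, 26 mm tall; leave it.
- solvent: White bottle 48 mm diameter, about 100 mm tall; leave it.

How it is judged:
On the way, in this order (a step that is already met when the one before it is completed fails the run):
1. the rod is lifted clear of the rack (height (world z) of rod above 0.108 m), for 0.1 s.
2. the rod has entered the barrel through the cap's hole (z of rod in the frame of cap_top below -0.011 m and horizontal distance between rod and cap_top below 0.0145 m), for 0.1 s.
3. with the rod in the barrel, the plug has been pushed out and lies in the tray (z of rod in the frame of cap_top below -0.04 m and horizontal distance between rod and cap_top below 0.0145 m and x of slug_center in the frame of stand between -0.044 and 0.044 m and y of slug_center in the frame of stand between -0.044 and 0.044 m and height (world z) of slug_center below 0.035 m), for 0.1 s.
At the end, for the whole second after the job is handed in: The plug lies still in the stand's tray (its centre within 44 mm of the stand's x and y axes and under 35 mm high), the barrel has sprung back up (within 3 mm), and the rod stands still and upright (within 0.12 rad) in a hole of the rack with its collar down on the plate (within 5 mm) (x of slug_center in the frame of stand between -0.044 and 0.044 m and y of slug_center in the frame of stand between -0.044 and 0.044 m and height (world z) of slug_center below 0.035 m and linear speed of each of slug, rod below 0.02 m/s and x of rod in the frame of rack between -0.008 and 0.008 m and z of rod in the frame of rack between 0.008 and 0.018 m and y of rod in the frame of rack between -0.075 and 0.075 m and angle between rod's own z axis and vertical below 0.12 rad and value of joint carriage below 0.003 m); the robot touches nothing.
It fails at once if the sprung barrel is forced down 12 mm or more, nearly to its stop (value of joint carriage above 0.012 m).
It fails at once if the rod is pushed against the plug or the stand with more than 25 N (contact force between rod and slug above 25 N or contact force between rod and stand above 25 N).
It fails at once if another rod is taken or knocked about (moved over 30 mm) (distance of any of thick_rod, short_rod from where it was at the start of the episode above 0.03 m).
It fails at once if a bystander is moved over 30 mm (distance of any of flux_jar, phone, driver, tweezers, eraser, tin, solvent from where it was at the start of the episode above 0.03 m).
It also fails if it takes over 72 s, if anything falls off the work surface, if the arm or the gripper's body presses on something with over 40 N, if the wrist force passes 120 N, or if a joint passes its speed limit or range.

## Robot

A 6-joint arm with a two-finger parallel gripper is mounted at the origin on the work surface. World frame = base frame: x ahead of the robot, y to its left, z up, the work surface at z = 0. Lengths are in m, angles in rad, forces in N, time in s.
With the tool pointing down it reaches from about 0.35 to 0.85 m from the base axis. Payload 8.1 kg.
Tool frame: the origin (TCP) lies midway between the tips of the shut fingers; the grasp point (between the pads) lies 19 mm behind it; z points along the fingers, y is the line along which they close (so a half turn about z gives the same grasp; the last joint's range is limited). The gripper opens to 85 mm and grips with 20 to 120 N. Pads are 22 mm wide; open, the fingers measure 114 mm over their backs; the gripper's body (76 mm by 85 mm) begins 54 mm behind the grasp point. The pads swing forward as they close: fully open they stand 13 mm farther back than shut.
Start: joints at [1.191, 0.13, 1.488, -0, 1.523, -0.085], TCP at [0.174, 0.574, 0.231] pointing down, gripper open.
Joint ranges: [-2.96, 2.96], [-0.89, 2.26], [0.02, 2.5], [-1.34, 4.48], [0, 2.73], [-2.66, 2.66]. Speed limits (rad/s): [2.39, 2.39, 2.79, 3.14, 3.14, 3.14].

## Interface

Orientations are given as [roll, pitch, yaw] about the fixed x, y, z axes, in that order (R = Rz(yaw) Ry(pitch) Rx(roll)).
In Python, from rig import * gives the robot as it stands.
- The arm moves only by the tool drive_tool, never from a script. Its argument "targets" is a list of rows, each an object of numbers: "tx", "ty", "tz": the shift along the tool's x, y, z each as a share of 0.5 m, from -1 to 1; "wx", "wy", "wz": the turn, a rotation vector about the tool's x, y, z each as a share of 30 degrees, from -1 to 1; "fingers": the gripper's target within -1 to 1 (fully open at 1, half-way at 0, shut at -1). A call has 1 to 12 rows; each row is the pose to reach, as a shift and turn from the pose commanded when the call began, along the tool's axes at that moment; what a row does not reach only later rows make up. A row lasts 1/8 s, in which the tool goes at most 62.5 mm and 10.7 degrees, less where a joint would pass 70% of its speed; a pose out of reach is approached as far as the arm can. A call with a number of a shift or a turn outside -1 to 1 is refused whole. A call with a gripper value outside its range is refused whole. The fingers move at their own pace and stop on an object; the grip force is fixed at half the most. Time passes only in rows, so rows that repeat a pose let the fingers close. It gives the time, the measured TCP pose, the force, the opening and the grip force at its end, in the units of the state.
- read_state(): the state, without advancing time (a new reading comes with each control period).
- read_camera(name): name is "side" or "top" or "wrist"; returns a dict with "img" (384x512x3 uint8, red, green, blue), "fx", "fy", "cx", "cy" (pixels), "view" (4x4, takes a point from world to camera coordinates). Camera axes: x right, y up, looking along -z (the intrinsics and any distortion apply to the point x, -y, -z); pixel columns grow to the right and rows downward; lengths in m; the calibration is good to about 2 mm. A picture is of the moment at which its call begins. There is no depth.
- job_done(): hands the job in; it is judged then, once.
The state is a dict: "time": time; "qpos": joint angles; "qvel": joint speeds; "tau": joint torques, N m; "eef_pos": TCP position; "tool_rot": TCP orientation; "contact_force": force on the tool from outside, world axes, zero at the start; "torque": the same for the moment, N m; "grip_width": finger opening in m; "grip_force": force on a finger pad.
Only numpy, scipy, OpenCV 4.12 (cv2) and the standard library are available. Lean on these libraries where they do the work, as an engineer would, in place of code of your own. Each camera call takes 0.05 s, during which the arm holds its last target. There are 200 camera calls.

## Working session

There is one attempt and no reset: what is moved stays moved. The work goes in short steps, Python scripts to look and compute and a tool call to move; the robot and the scene stay as the last step left them, time stands still between calls to the robot, and variables do not carry over. Pictures are saved under pics/ and viewed, at most 10 in all, crops included, and the job is handed in when it is done.

Besides the shell and the picture viewer there is one more tool, called after "Request:" as name(argument=value, ...), one argument or row to a line, values as JSON. drive_tool: Moves the arm, as the interface text tells. Shift numbers are shares of 0.5 m and turn numbers shares of 30 degrees, none past 1 either way. Its arguments: {"type":"object","properties":{"targets":{"type":"array","items":{"type":"object","properties":{"tx":{"type":"number","minimum":-1,"maximum":1},"ty":{"type":"number","minimum":-1,"maximum":1},"tz":{"type":"number","minimum":-1,"maximum":1},"wx":{"type":"number","minimum":-1,"maximum":1},"wy":{"type":"number","minimum":-1,"maximum":1},"wz":{"type":"number","minimum":-1,"maximum":1},"fingers":{"type":"number"}}}}},"required":["targets"]}

```bash
ls; mkdir -p pics; python3 - <<'E'
from rig import *
import cv2,numpy as np,json
s=read_state();print(s['time'],s['eef_pos'],s['tool_rot'],s['grip_width'])
for n in ('side','top'):
    c=read_camera(n);cv2.imwrite(f'pics/{n}0.png',cv2.cvtColor(c['img'],cv2.COLOR_RGB2BGR))
    print(n,{k:(np.round(v,4).tolist() if k=='view' else v) for k,v in c.items() if k!='img'})
E
```

```text
pics
0.0 [0.1740782  0.57359586 0.23023765] [-3.13970845e+00 -1.50213931e-04  2.84681771e+00] 0.08550503706867114
side {'fx': 350.1463697941347, 'fy': 350.1463697941347, 'cx': 252.2155047851008, 'cy': 196.673455809665, 'view': [[-0.7634, -0.6457, 0.0174, 0.3581], [0.456, -0.5197, 0.7225, -0.3705], [-0.4575, 0.5595, 0.6911, -0.5489], [0.0, 0.0, 0.0, 1.0]]}
top {'fx': 397.22221660620323, 'fy': 397.22221660620323, 'cx': 257.3546108867033, 'cy': 190.46889178398698, 'view': [[0.0232, -0.9996, -0.0141, -0.0934], [0.9848, 0.0204, 0.1723, -0.5721], [-0.172, -0.0179, 0.9849, -1.0991], [0.0, 0.0, 0.0, 1.0]]}
```

View pics/side0.png

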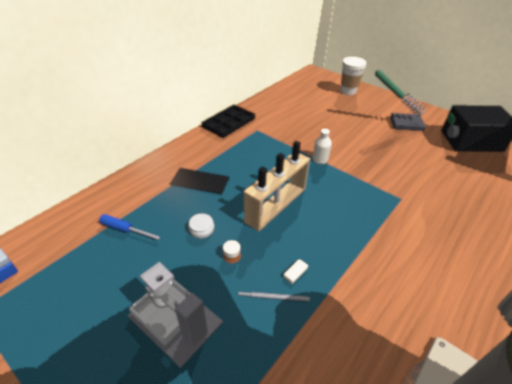

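View pics/top0.png

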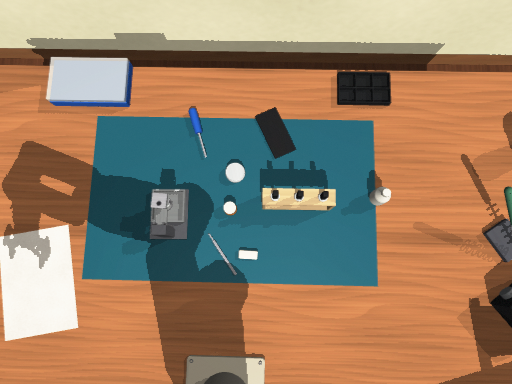

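The side view shows the stand near (170,310) with the cap at (157,278) and the rack near (277,190), with handles at (262,175), (280,160) and (296,148). In the top view the cap is near (160,203) and the handles are at (275,195), (299,195) and (323,195). I'll zoom in on both.

```bash
cat > h.py <<'E'
import numpy as np,cv2
from rig import *
def grab(n):
    c=read_camera(n);return c
def ray(c,u,v,z):
    V=np.array(c['view']);R=V[:3,:3];t=V[:3,3];o=-R.T@t
    d=R.T@np.array([(u-c['cx'])/c['fx'],-(v-c['cy'])/c['fy'],-1.])
    return o+d*(z-o[2])/d[2]
def proj(c,p):
    V=np.array(c['view']);q=V[:3,:3]@np.array(p)+V[:3,3]
    return c['cx']+c['fx']*q[0]/-q[2],c['cy']-c['fy']*q[1]/-q[2]
def crop(c,x0,y0,w,h,k):
    return cv2.resize(cv2.cvtColor(c['img'],cv2.COLOR_RGB2BGR)[y0:y0+h,x0:x0+w],None,fx=k,fy=k,interpolation=cv2.INTER_CUBIC)
E
python3 - <<'E'
from h import *
s=grab('side');t=grab('top')
a=np.hstack([crop(s,235,130,80,100,5),crop(s,125,255,80,100,5)])
b=np.hstack([crop(t,260,180,80,20,5),crop(t,145,185,80,20,5)])
cv2.imwrite('pics/z1.png',np.vstack([a,b]))
# handle tops
for (u,v) in [(275,192),(299,192),(323,193)]: print(ray(t,u,v,.162).round(3))
for (u,v) in [(262,169),(280,156),(296,143)]: print('side',ray(s,u,v,.162).round(3))
print(ray(t,160,201,.128).round(3),ray(s,157,277,.128).round(3))
E
```

```text
[ 0.551 -0.129  0.162]
[ 0.553 -0.191  0.162]
[ 0.551 -0.253  0.162]
side [ 0.548 -0.122  0.162]
side [ 0.547 -0.185  0.162]
side [ 0.549 -0.25   0.162]
[0.526 0.178 0.128] [0.525 0.188 0.128]
```

View pics/z1.png

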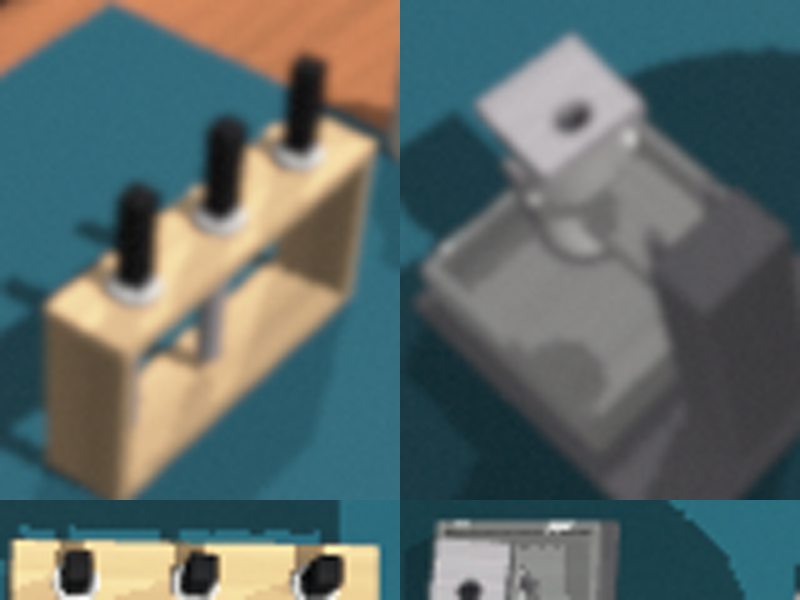

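Request:
drive_tool(
  targets=[
    {"tx":-0.65,"ty":-0.585,"wz":1},
    {"tx":-0.65,"ty":-0.585,"wz":1},
    {"tx":-0.65,"ty":-0.585,"wz":1},
    {"tx":-0.65,"ty":-0.585,"wz":1},
    {"tx":-0.65,"ty":-0.585,"wz":1},
    {"tx":-0.65,"ty":-0.585,"wz":1},
    {"tx":-0.65,"ty":-0.585,"wz":1},
    {"tx":-0.65,"ty":-0.585,"wz":1},
  ],
)

```text
invalid input
```

Request:
drive_tool(
  targets=[
    {"tx":-0.65,"ty":-0.585,"tz":0,"wx":0,"wy":0,"wz":1,"fingers":1},
    {"tx":-0.65,"ty":-0.585,"tz":0,"wx":0,"wy":0,"wz":1,"fingers":1},
    {"tx":-0.65,"ty":-0.585,"tz":0,"wx":0,"wy":0,"wz":1,"fingers":1},
    {"tx":-0.65,"ty":-0.585,"tz":0,"wx":0,"wy":0,"wz":1,"fingers":1},
    {"tx":-0.65,"ty":-0.585,"tz":0,"wx":0,"wy":0,"wz":1,"fingers":1},
    {"tx":-0.65,"ty":-0.585,"tz":0,"wx":0,"wy":0,"wz":1,"fingers":1},
    {"tx":-0.65,"ty":-0.585,"tz":0,"wx":0,"wy":0,"wz":1,"fingers":1},
    {"tx":-0.65,"ty":-0.585,"tz":0,"wx":0,"wy":0,"wz":1,"fingers":1},
  ],
)

```text
time: 1.2
eef_pos: [0.4021, 0.1961, 0.2313]
tool_rot: [-3.141, 0.001, 2.316]
contact_force: [-1.1, 0.4, -0.4]
grip_width: 0.0852
grip_force: 0.0
```

```bash
python3 - <<'E'
from h import *
w=grab('wrist');cv2.imwrite('pics/w1.png',crop(w,0,0,512,384,1))
V=np.array(w['view']);print(V.round(3),w['fx'],w['cx'],w['cy'],(-V[:3,:3].T@V[:3,3]).round(3))
E
```

```text
[[ 0.735  0.679 -0.001 -0.428]
 [-0.653  0.706 -0.273  0.16 ]
 [-0.185  0.202  0.962 -0.344]
 [ 0.     0.     0.     1.   ]] 345.4739486828121 256.33179266816154 191.35100462774466 [0.355 0.247 0.374]
```

View pics/w1.png

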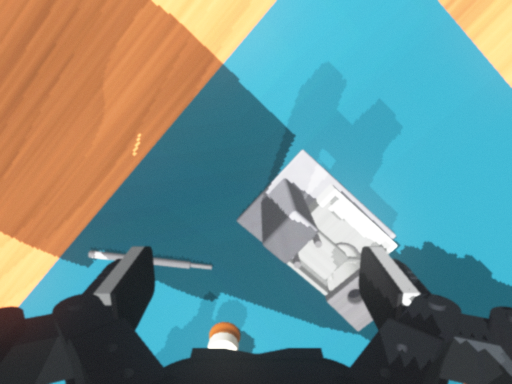

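Request:
drive_tool(
  targets=[
    {"tx":-0.5,"ty":-0.37,"tz":0.04,"wx":0,"wy":0,"wz":-1,"fingers":1},
    {"tx":-0.5,"ty":-0.37,"tz":0.04,"wx":0,"wy":0,"wz":-1,"fingers":1},
    {"tx":-0.5,"ty":-0.37,"tz":0.04,"wx":0,"wy":0,"wz":-1,"fingers":1},
    {"tx":-0.5,"ty":-0.37,"tz":0.04,"wx":0,"wy":0,"wz":-1,"fingers":1},
    {"tx":-0.5,"ty":-0.37,"tz":0.04,"wx":0,"wy":0,"wz":-1,"fingers":1},
    {"tx":-0.5,"ty":-0.37,"tz":0.04,"wx":0,"wy":0,"wz":-1,"fingers":1},
  ],
)

```text
time: 2.0
eef_pos: [0.4362, -0.1102, 0.211]
tool_rot: [3.142, -0.0, 2.847]
contact_force: [-0.1, 0.2, -0.1]
grip_width: 0.0853
grip_force: 0.0
```

Request:
drive_tool(
  targets=[
    {"tx":0,"ty":0,"tz":0,"wx":0,"wy":-1,"wz":0,"fingers":1},
    {"tx":0,"ty":0,"tz":0,"wx":0,"wy":-1,"wz":0,"fingers":1},
    {"tx":0,"ty":0,"tz":0,"wx":0,"wy":-1,"wz":0,"fingers":1},
    {"tx":0,"ty":0,"tz":0,"wx":0,"wy":-1,"wz":0,"fingers":1},
  ],
)

```text
time: 2.5
eef_pos: [0.4383, -0.1074, 0.2034]
tool_rot: [3.139, 0.508, 2.848]
contact_force: [0.3, 0.8, 0.6]
grip_width: 0.0853
grip_force: 0.0
```

```bash
python3 - <<'E'
from h import *
w=grab('wrist');cv2.imwrite('pics/w2.png',crop(w,0,0,512,384,1.5))
s=read_state();print(s['time'],s['eef_pos'],s['tool_rot'])
for y in(-.125,-.19,-.252):
  print([np.round(proj(w,[.55,y,z])) for z in(.013,.06,.162)])
E
```

```text
2.55 [ 0.44006916 -0.10835264  0.20836172] [3.14066648 0.51461046 2.84808337]
[array([271., 165.]), array([272., 197.]), array([277., 292.])]
[array([214., 178.]), array([210., 210.]), array([198., 304.])]
[array([164., 190.]), array([155., 221.]), array([130., 314.])]
```

View pics/w2.png

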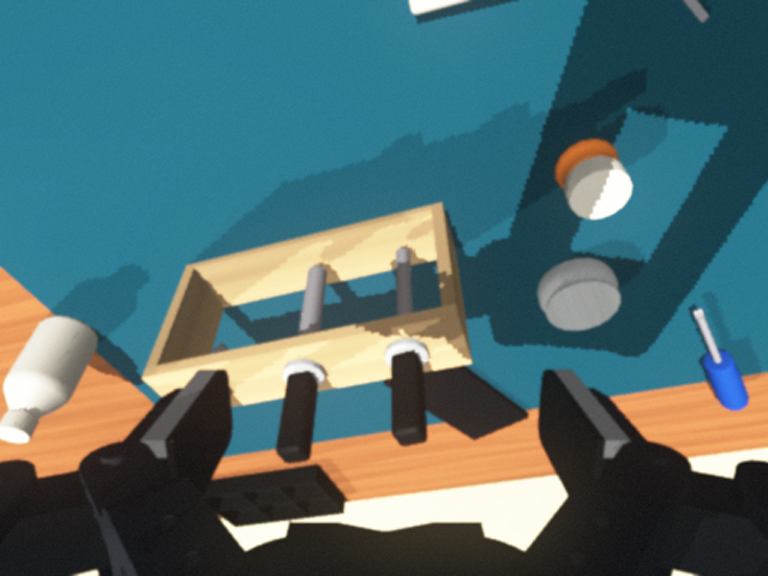

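The wrist view is upside down. The middle shaft at (313,300) is thick. The shaft at (404,280) is thin with a tapered tip, so it is the target rod, at about (0.55,-0.127). The right-hand hole holds the short rod.

Request:
drive_tool(
  targets=[
    {"tx":0,"ty":0,"tz":0,"wx":0,"wy":1,"wz":0,"fingers":1},
    {"tx":0,"ty":0,"tz":0,"wx":0,"wy":1,"wz":0,"fingers":1},
    {"tx":0,"ty":0,"tz":0,"wx":0,"wy":1,"wz":0,"fingers":1},
  ],
)

```text
time: 2.92
eef_pos: [0.4442, -0.1103, 0.2163]
tool_rot: [-3.14, 0.004, 2.848]
contact_force: [-0.8, -0.3, 1.3]
grip_width: 0.0856
grip_force: 0.0
```

Request:
drive_tool(
  targets=[
    {"tx":-0.226,"ty":0.031,"tz":-0.04,"wx":0,"wy":0,"wz":1,"fingers":1},
    {"tx":-0.226,"ty":0.031,"tz":-0.04,"wx":0,"wy":0,"wz":1,"fingers":1},
    {"tx":-0.226,"ty":0.031,"tz":-0.04,"wx":0,"wy":0,"wz":1,"fingers":1},
  ],
)

```text
time: 3.3
eef_pos: [0.5586, -0.1281, 0.233]
tool_rot: [3.14, 0.003, 2.319]
contact_force: [-0.9, 0.2, -0.3]
grip_width: 0.0852
grip_force: 0.0
```

Request:
drive_tool(
  targets=[
    {"tx":0,"ty":0,"tz":0,"wx":0,"wy":0,"wz":1,"fingers":1},
    {"tx":0,"ty":0,"tz":0,"wx":0,"wy":0,"wz":1,"fingers":1},
    {"tx":0,"ty":0,"tz":0,"wx":0,"wy":0,"wz":1,"fingers":1},
  ],
)

```text
time: 3.68
eef_pos: [0.5561, -0.1277, 0.2348]
tool_rot: [3.137, 0.003, 1.795]
contact_force: [0.9, -0.4, 1.1]
grip_width: 0.0852
grip_force: 0.0
```

Request:
drive_tool(
  targets=[
    {"tx":0,"ty":0,"tz":0,"wx":0,"wy":0,"wz":0.436,"fingers":1},
    {"tx":0,"ty":0,"tz":0,"wx":0,"wy":0,"wz":0.436,"fingers":1},
    {"tx":0,"ty":0,"tz":0,"wx":0,"wy":0,"wz":0.436,"fingers":1},
  ],
)

```text
time: 4.05
eef_pos: [0.5557, -0.1278, 0.2343]
tool_rot: [3.137, 0.002, 1.573]
contact_force: [-0.4, -0.1, -0.8]
grip_width: 0.0855
grip_force: 0.0
```

```bash
python3 - <<'E'
from h import *
w=grab('wrist');cv2.imwrite('pics/w3.png',crop(w,0,0,512,384,1.5))
s=read_state();print(s['time'],s['eef_pos'],s['tool_rot'],s['qpos'])
print(proj(w,[.55,-.127,.162]),proj(w,[.55,-.127,.105]))
E
```

```text
4.1 [ 0.55540469 -0.12784679  0.23375891] [3.13730704e+00 1.79867781e-03 1.57327067e+00] [-3.15967217e-01  4.38313300e-02  1.57534420e+00 -3.66982243e-04
  1.51778384e+00 -3.18426816e-01]
(np.float64(247.06503194058675), np.float64(201.0480493303716)) (np.float64(248.53765252155247), np.float64(179.85228503350396))
```

View pics/w3.png

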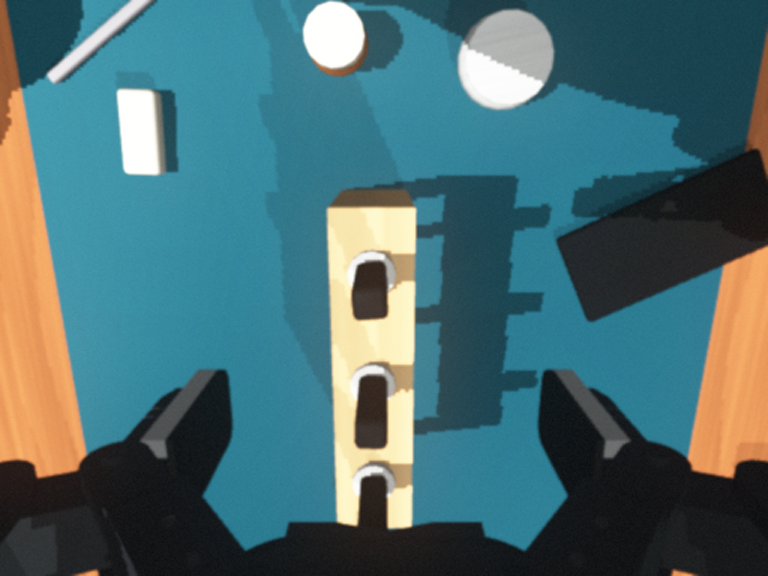

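The handle top sits at (247,202) against a predicted (247,201), so the estimate is good. I'm descending to grip it.

Request:
drive_tool(
  targets=[
    {"tx":0,"ty":-0.01,"tz":0.1,"wx":0,"wy":0,"wz":0,"fingers":1},
    {"tx":0,"ty":-0.01,"tz":0.18,"wx":0,"wy":0,"wz":0,"fingers":1},
    {"tx":0,"ty":-0.01,"tz":0.22,"wx":0,"wy":0,"wz":0,"fingers":1},
    {"tx":0,"ty":-0.01,"tz":0.22,"wx":0,"wy":0,"wz":0,"fingers":1},
    {"tx":0,"ty":-0.01,"tz":0.22,"wx":0,"wy":0,"wz":0,"fingers":0},
    {"tx":0,"ty":-0.01,"tz":0.22,"wx":0,"wy":0,"wz":0,"fingers":-1},
    {"tx":0,"ty":-0.01,"tz":0.22,"wx":0,"wy":0,"wz":0,"fingers":-1},
    {"tx":0,"ty":-0.01,"tz":0.22,"wx":0,"wy":0,"wz":0,"fingers":-1},
    {"tx":0,"ty":-0.01,"tz":0.22,"wx":0,"wy":0,"wz":0,"fingers":-1},
    {"tx":0,"ty":-0.01,"tz":0.22,"wx":0,"wy":0,"wz":0,"fingers":-1},
  ],
)

```text
time: 5.35
eef_pos: [0.5492, -0.1284, 0.1219]
tool_rot: [3.14, 0.001, 1.571]
contact_force: [-1.0, 1.1, 5.0]
grip_width: 0.015
grip_force: 58.9
```

Request:
drive_tool(
  targets=[
    {"tx":0,"ty":0,"tz":-0.1,"wx":0,"wy":0,"wz":0,"fingers":-1},
    {"tx":0,"ty":0,"tz":-0.2,"wx":0,"wy":0,"wz":0,"fingers":-1},
    {"tx":0,"ty":0,"tz":-0.3,"wx":0,"wy":0,"wz":0,"fingers":-1},
    {"tx":0,"ty":0,"tz":-0.3,"wx":0,"wy":0,"wz":0,"fingers":-1},
    {"tx":0,"ty":0,"tz":-0.3,"wx":0,"wy":0,"wz":0,"fingers":-1},
  ],
)

```text
time: 5.98
eef_pos: [0.5483, -0.1281, 0.2701]
tool_rot: [-3.141, 0.0, 1.571]
contact_force: [0.8, -0.1, -2.2]
grip_width: 0.0153
grip_force: 60.6
```

Request:
drive_tool(
  targets=[
    {"tx":0.1,"ty":-0.01,"tz":0,"wx":0,"wy":0,"wz":0,"fingers":-1},
    {"tx":0.2,"ty":-0.02,"tz":0,"wx":0,"wy":0,"wz":0,"fingers":-1},
    {"tx":0.3,"ty":-0.03,"tz":0,"wx":0,"wy":0,"wz":0,"fingers":-1},
    {"tx":0.4,"ty":-0.04,"tz":0,"wx":0,"wy":0,"wz":0,"fingers":-1},
    {"tx":0.456,"ty":-0.048,"tz":0,"wx":0,"wy":0,"wz":0,"fingers":-1},
    {"tx":0.456,"ty":-0.048,"tz":0,"wx":0,"wy":0,"wz":0,"fingers":-1},
    {"tx":0.456,"ty":-0.048,"tz":0,"wx":0,"wy":0,"wz":0,"fingers":-1},
  ],
)

```text
time: 6.85
eef_pos: [0.5239, 0.0993, 0.2693]
tool_rot: [-3.139, 0.001, 1.571]
contact_force: [0.8, -0.1, -0.9]
grip_width: 0.0151
grip_force: 60.6
```

```bash
python3 - <<'E'
from h import *
w=grab('wrist');cv2.imwrite('pics/w4.png',crop(w,156,40,200,280,2))
t=grab('top');s=grab('side')
q=lambda c,p:[int(x) for x in proj(c,p)]
p=[.5255,.183,.128];print(q(w,p),q(t,p),q(s,p))
W=crop(w,*[v-32 for v in q(w,p)],64,64,6);T=crop(t,*[v-16 for v in q(t,p)],32,32,12);S=crop(s,*[v-16 for v in q(s,p)],32,32,12)
x=cv2.resize(crop(w,0,0,512,384,1),(256,192))
top=np.hstack([W,T]);bot=cv2.resize(crop(w,128,192,256,192,1),(256,192))
pad=np.zeros((192,768,3),np.uint8);pad[:,:256]=bot;pad[:,256:512]=x;pad[:,512:704]=cv2.resize(S,(192,192))
cv2.imwrite('pics/z2.png',np.vstack([top,pad]))
st=read_state();print(st['time'],st['eef_pos'],st['tool_rot'],st['contact_force'])
E
```

```text
[258, 72] [158, 201] [159, 274]
7.0 [0.52453313 0.09874336 0.27035421] [-3.14109348e+00  8.02160139e-04  1.56964125e+00] [ 0.16116247  0.02618542 -1.37881376]
```

View pics/z2.png

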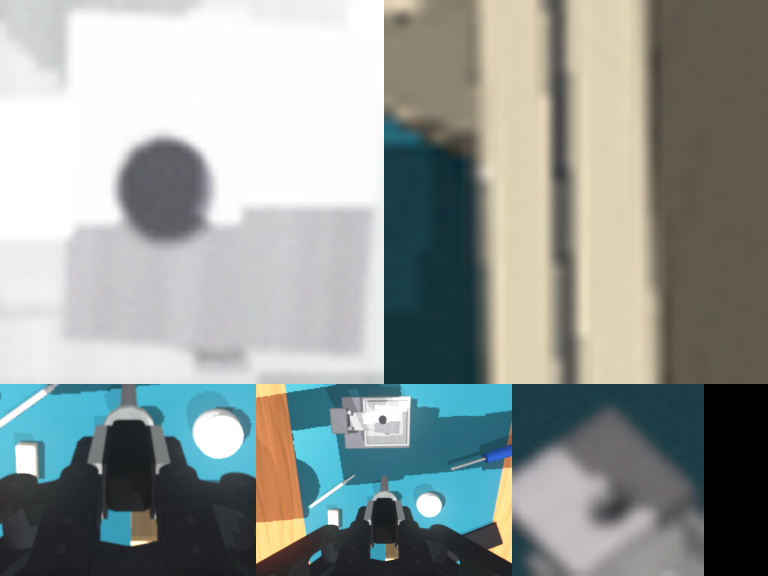

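The wrist view puts the hole at about (253.3,71.7), 7 mm toward -x and 1.5 mm toward -y of the cap centre. The top camera is blocked by the arm. The rod shaft shows just above the collar near (256,193), so I'll locate its tip in the same view.

```bash
python3 - <<'E'
from h import *
w=grab('wrist')
print('hole',ray(w,253.0,71.4,.128).round(4),'cap',ray(w,226+221/6-.4,40+178/6-.4,.128).round(4))
g=w['img'].astype(int)
z=crop(w,216,160,80,60,10);cv2.imwrite('pics/z3.png',z)
print('tip pred',proj(w,[.5247,.0990,.161]), 'collar', proj(w,[.5247,.0990,.161+.092]))
E
```

```text
hole [0.5218 0.1837 0.128 ] cap [0.5292 0.1853 0.128 ]
tip pred (np.float64(256.71230740338933), np.float64(187.12151290277853)) collar (np.float64(256.7717769394897), np.float64(235.25587170576011))
```

View pics/z3.png

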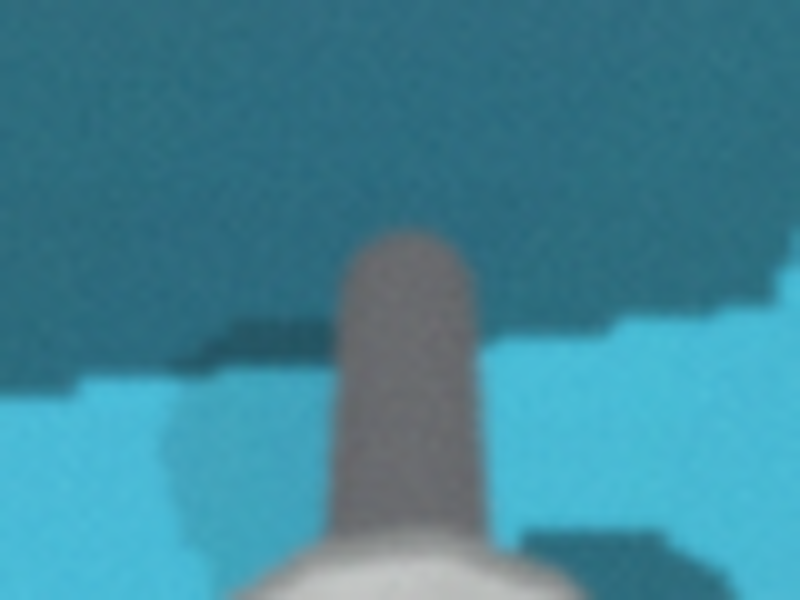

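Request:
drive_tool(
  targets=[
    {"tx":0.1,"ty":-0.003,"tz":0,"wx":0,"wy":0,"wz":0,"fingers":-1},
    {"tx":0.17,"ty":-0.0056,"tz":0,"wx":0,"wy":0,"wz":0,"fingers":-1},
    {"tx":0.17,"ty":-0.0056,"tz":0.03,"wx":0,"wy":0,"wz":0,"fingers":-1},
    {"tx":0.17,"ty":-0.0056,"tz":0.05,"wx":0,"wy":0,"wz":0,"fingers":-1},
    {"tx":0.17,"ty":-0.0056,"tz":0.05,"wx":0,"wy":0,"wz":0,"fingers":-1},
    {"tx":0.17,"ty":-0.0056,"tz":0.05,"wx":0,"wy":0,"wz":0,"fingers":-1},
  ],
)

```text
time: 7.8
eef_pos: [0.522, 0.1839, 0.2461]
tool_rot: [3.141, 0.001, 1.57]
contact_force: [-0.3, -0.1, -1.2]
grip_width: 0.0156
grip_force: 60.6
```

```bash
python3 - <<'E'
from h import *
w=grab('wrist');s=grab('side')
st=read_state();print(st['time'],st['eef_pos'],st['contact_force'])
u,v=[int(a) for a in proj(s,[.522,.184,.13])]
cv2.imwrite('pics/z4.png',np.hstack([crop(w,226,140,60,80,7),crop(s,u-20,v-40,47,80,7)]))
print('tip',proj(w,np.array(st['eef_pos'])-[0,0.0005,.109]),'hole',proj(w,[.5218,.1837,.128]))
E
```

```text
7.9 [0.52218152 0.18430646 0.2466014 ] [-0.02681005 -0.25926462 -1.25687127]
tip (np.float64(256.5860555387683), np.float64(187.94540442644)) hole (np.float64(256.08447310312715), np.float64(184.83466710424452))
```

View pics/z4.png

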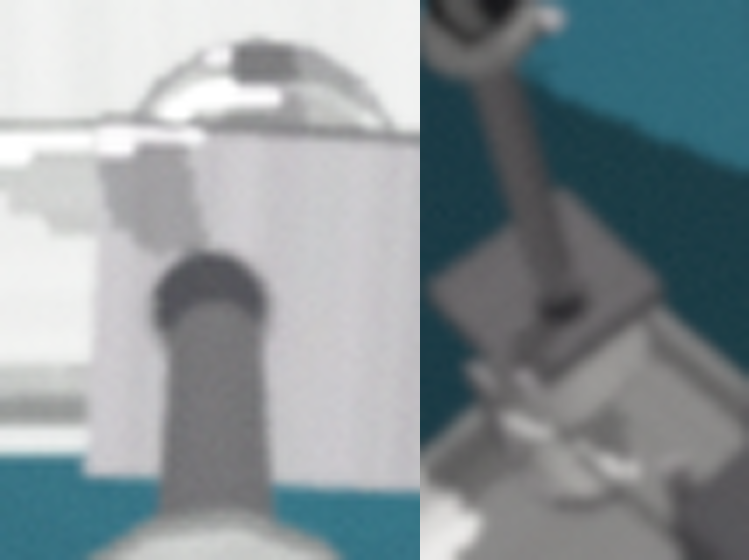

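In the wrist view the hole is centred at about (255.6,184) and the tip is about 1 px to its right, so it needs a shift of about 0.8 mm toward -x. I'll descend slowly.

Request:
drive_tool(
  targets=[
    {"tx":0.0006,"ty":-0.0016,"tz":0.006,"wx":0,"wy":0,"wz":0,"fingers":-1},
    {"tx":0.0006,"ty":-0.0016,"tz":0.012,"wx":0,"wy":0,"wz":0,"fingers":-1},
    {"tx":0.0006,"ty":-0.0016,"tz":0.018,"wx":0,"wy":0,"wz":0,"fingers":-1},
    {"tx":0.0006,"ty":-0.0016,"tz":0.024,"wx":0,"wy":0,"wz":0,"fingers":-1},
    {"tx":0.0006,"ty":-0.0016,"tz":0.03,"wx":0,"wy":0,"wz":0,"fingers":-1},
    {"tx":0.0006,"ty":-0.0016,"tz":0.03,"wx":0,"wy":0,"wz":0,"fingers":-1},
  ],
)

```text
time: 8.65
eef_pos: [0.5207, 0.1851, 0.2305]
tool_rot: [-3.141, 0.001, 1.571]
contact_force: [-0.5, -0.4, -2.0]
grip_width: 0.0153
grip_force: 60.6
```

Request:
drive_tool(
  targets=[
    {"tx":0,"ty":0,"tz":0.004,"wx":0,"wy":0,"wz":0,"fingers":-1},
    {"tx":0,"ty":0,"tz":0.008,"wx":0,"wy":0,"wz":0,"fingers":-1},
    {"tx":0,"ty":0,"tz":0.012,"wx":0,"wy":0,"wz":0,"fingers":-1},
    {"tx":0,"ty":0,"tz":0.016,"wx":0,"wy":0,"wz":0,"fingers":-1},
    {"tx":0,"ty":0,"tz":0.016,"wx":0,"wy":0,"wz":0,"fingers":-1},
  ],
)

```text
time: 9.28
eef_pos: [0.5208, 0.1851, 0.2227]
tool_rot: [3.142, 0.001, 1.571]
contact_force: [-0.1, -0.2, -1.1]
grip_width: 0.0154
grip_force: 60.6
```

Entered freely (tip about 0.1137). I'll keep descending, watching the force.

Request:
drive_tool(
  targets=[
    {"tx":0,"ty":0,"tz":0.004,"wx":0,"wy":0,"wz":0,"fingers":-1},
    {"tx":0,"ty":0,"tz":0.008,"wx":0,"wy":0,"wz":0,"fingers":-1},
    {"tx":0,"ty":0,"tz":0.012,"wx":0,"wy":0,"wz":0,"fingers":-1},
    {"tx":0,"ty":0,"tz":0.012,"wx":0,"wy":0,"wz":0,"fingers":-1},
  ],
)

```text
time: 9.78
eef_pos: [0.521, 0.1851, 0.217]
tool_rot: [3.141, 0.0, 1.571]
contact_force: [-1.0, 0.3, 2.4]
grip_width: 0.0154
grip_force: 61.0
```

Request:
drive_tool(
  targets=[
    {"tx":0,"ty":0,"tz":0.003,"wx":0,"wy":0,"wz":0,"fingers":-1},
    {"tx":0,"ty":0,"tz":0.006,"wx":0,"wy":0,"wz":0,"fingers":-1},
    {"tx":0,"ty":0,"tz":0.008,"wx":0,"wy":0,"wz":0,"fingers":-1},
    {"tx":0,"ty":0,"tz":0.008,"wx":0,"wy":0,"wz":0,"fingers":-1},
  ],
)

```text
time: 10.28
eef_pos: [0.5209, 0.1851, 0.2129]
tool_rot: [3.141, 0.001, 1.571]
contact_force: [-2.0, 0.1, 2.9]
grip_width: 0.0155
grip_force: 61.1
```

Request:
drive_tool(
  targets=[
    {"tx":0,"ty":0,"tz":0.002,"wx":0,"wy":0,"wz":0,"fingers":-1},
    {"tx":0,"ty":0,"tz":0.004,"wx":0,"wy":0,"wz":0,"fingers":-1},
    {"tx":0,"ty":0,"tz":0.006,"wx":0,"wy":0,"wz":0,"fingers":-1},
    {"tx":0,"ty":0,"tz":0.008,"wx":0,"wy":0,"wz":0,"fingers":-1},
  ],
)

```text
time: 10.78
eef_pos: [0.521, 0.1851, 0.2089]
tool_rot: [3.141, 0.001, 1.571]
contact_force: [-2.4, -0.3, 4.4]
grip_width: 0.0154
grip_force: 61.1
```

Request:
drive_tool(
  targets=[
    {"tx":0,"ty":0,"tz":0.002,"wx":0,"wy":0,"wz":0,"fingers":-1},
    {"tx":0,"ty":0,"tz":0.004,"wx":0,"wy":0,"wz":0,"fingers":-1},
    {"tx":0,"ty":0,"tz":0.004,"wx":0,"wy":0,"wz":0,"fingers":-1},
  ],
)

```text
time: 11.15
eef_pos: [0.521, 0.1851, 0.2069]
tool_rot: [3.141, 0.001, 1.571]
contact_force: [-1.7, 0.2, 3.4]
grip_width: 0.0149
grip_force: 61.1
```

Request:
drive_tool(
  targets=[
    {"tx":0,"ty":0,"tz":0.003,"wx":0,"wy":0,"wz":0,"fingers":-1},
    {"tx":0,"ty":0,"tz":0.006,"wx":0,"wy":0,"wz":0,"fingers":-1},
    {"tx":0,"ty":0,"tz":0.009,"wx":0,"wy":0,"wz":0,"fingers":-1},
    {"tx":0,"ty":0,"tz":0.012,"wx":0,"wy":0,"wz":0,"fingers":-1},
  ],
)

```text
time: 11.65
eef_pos: [0.521, 0.1851, 0.2008]
tool_rot: [3.141, 0.001, 1.571]
contact_force: [-1.8, 0.7, 3.3]
grip_width: 0.0152
grip_force: 61.1
```

Request:
drive_tool(
  targets=[
    {"tx":0,"ty":0,"tz":0.003,"wx":0,"wy":0,"wz":0,"fingers":-1},
    {"tx":0,"ty":0,"tz":0.006,"wx":0,"wy":0,"wz":0,"fingers":-1},
    {"tx":0,"ty":0,"tz":0.009,"wx":0,"wy":0,"wz":0,"fingers":-1},
    {"tx":0,"ty":0,"tz":0.012,"wx":0,"wy":0,"wz":0,"fingers":-1},
  ],
)

```text
time: 12.15
eef_pos: [0.521, 0.1851, 0.1949]
tool_rot: [3.141, 0.0, 1.571]
contact_force: [-2.0, 0.2, 3.0]
grip_width: 0.0149
grip_force: 61.1
```

Request:
drive_tool(
  targets=[
    {"tx":0,"ty":0,"tz":0.003,"wx":0,"wy":0,"wz":0,"fingers":-1},
    {"tx":0,"ty":0,"tz":0.006,"wx":0,"wy":0,"wz":0,"fingers":-1},
    {"tx":0,"ty":0,"tz":0.009,"wx":0,"wy":0,"wz":0,"fingers":-1},
    {"tx":0,"ty":0,"tz":0.012,"wx":0,"wy":0,"wz":0,"fingers":-1},
  ],
)

```text
time: 12.65
eef_pos: [0.521, 0.1851, 0.1888]
tool_rot: [3.141, 0.0, 1.571]
contact_force: [-0.8, -0.4, 3.6]
grip_width: 0.0153
grip_force: 61.1
```

Request:
drive_tool(
  targets=[
    {"tx":0,"ty":0,"tz":0.003,"wx":0,"wy":0,"wz":0,"fingers":-1},
    {"tx":0,"ty":0,"tz":0.006,"wx":0,"wy":0,"wz":0,"fingers":-1},
    {"tx":0,"ty":0,"tz":0.009,"wx":0,"wy":0,"wz":0,"fingers":-1},
    {"tx":0,"ty":0,"tz":0.012,"wx":0,"wy":0,"wz":0,"fingers":-1},
  ],
)

```text
time: 13.15
eef_pos: [0.5209, 0.1849, 0.1823]
tool_rot: [3.142, 0.001, 1.571]
contact_force: [-0.8, -0.4, -0.4]
grip_width: 0.0151
grip_force: 60.5
```

Request:
drive_tool(
  targets=[
    {"tx":0,"ty":0,"tz":0.003,"wx":0,"wy":0,"wz":0,"fingers":-1},
    {"tx":0,"ty":0,"tz":0.006,"wx":0,"wy":0,"wz":0,"fingers":-1},
    {"tx":0,"ty":0,"tz":0.008,"wx":0,"wy":0,"wz":0,"fingers":-1},
    {"tx":0,"ty":0,"tz":0.008,"wx":0,"wy":0,"wz":0,"fingers":-1},
  ],
)

```text
time: 13.65
eef_pos: [0.5209, 0.185, 0.1788]
tool_rot: [3.141, 0.001, 1.571]
contact_force: [-0.1, -0.1, -1.1]
grip_width: 0.0154
grip_force: 60.5
```

Request:
drive_tool(
  targets=[
    {"tx":0,"ty":0,"tz":0.005,"wx":0,"wy":0,"wz":0,"fingers":-1},
    {"tx":0,"ty":0,"tz":0.01,"wx":0,"wy":0,"wz":0,"fingers":-1},
    {"tx":0,"ty":0,"tz":0.015,"wx":0,"wy":0,"wz":0,"fingers":-1},
    {"tx":0,"ty":0,"tz":0.02,"wx":0,"wy":0,"wz":0,"fingers":-1},
    {"tx":0,"ty":0,"tz":0.02,"wx":0,"wy":0,"wz":0,"fingers":-1},
    {"tx":0,"ty":0,"tz":0.02,"wx":0,"wy":0,"wz":0,"fingers":-1},
  ],
)

```text
time: 14.4
eef_pos: [0.521, 0.185, 0.169]
tool_rot: [3.141, 0.0, 1.571]
contact_force: [0.2, 0.3, -1.3]
grip_width: 0.0148
grip_force: 60.5
```

```bash
python3 - <<'E'
from h import *
s=grab('side');w=grab('wrist')
cv2.imwrite('pics/z5.png',np.hstack([crop(s,115,245,110,120,4.5),crop(w,200,100,60,120,4.5)]))
E
```

```text
(no output)
```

View pics/z5.png

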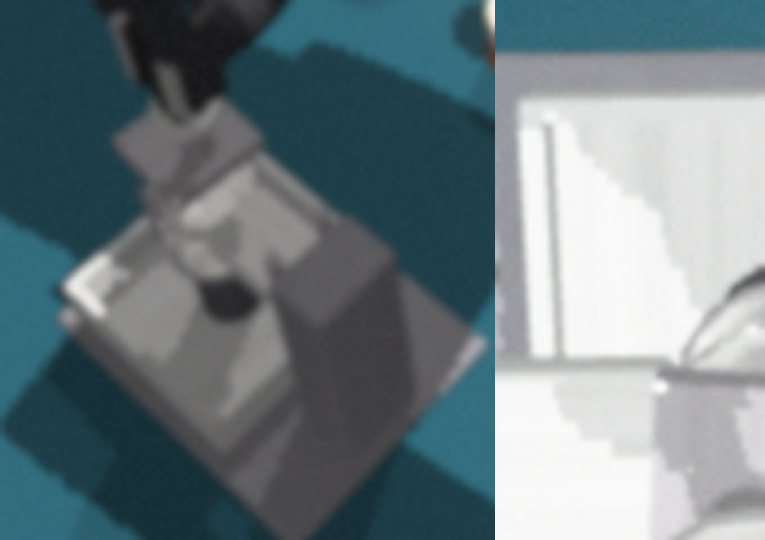

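The side view shows the rod through the cap and a dark round object in the tray at about (166,312), below the barrel. I'll check that against the geometry.

```bash
python3 - <<'E'
from h import *
s=grab('side')
for z in(.01,.024,.038,.055,.12): print(z,np.round(proj(s,[.529,.185,z]),1))
print(ray(s,165.7,311.7,.012).round(3),ray(s,165.7,308,.024).round(3), s['img'][312,166],s['img'][306,166],s['img'][300,162])
E
```

```text
0.01 [167.3 309. ]
0.024 [166.2 305.3]
0.038 [165.1 301.5]
0.055 [163.6 296.8]
0.12 [157.7 277.1]
[0.526 0.191 0.012] [0.525 0.189 0.024] [42 41 44] [84 82 84] [119 117 117]
```

Request:
drive_tool(
  targets=[
    {"tx":0,"ty":0,"tz":-0.03,"wx":0,"wy":0,"wz":0,"fingers":-1},
    {"tx":0,"ty":0,"tz":-0.07,"wx":0,"wy":0,"wz":0,"fingers":-1},
    {"tx":0,"ty":0,"tz":-0.12,"wx":0,"wy":0,"wz":0,"fingers":-1},
    {"tx":0,"ty":0,"tz":-0.17,"wx":0,"wy":0,"wz":0,"fingers":-1},
    {"tx":0,"ty":0,"tz":-0.206,"wx":0,"wy":0,"wz":0,"fingers":-1},
    {"tx":0,"ty":0,"tz":-0.206,"wx":0,"wy":0,"wz":0,"fingers":-1},
  ],
)

```text
time: 15.3
eef_pos: [0.5221, 0.1854, 0.2747]
tool_rot: [3.137, -0.001, 1.571]
contact_force: [-0.8, -0.2, -0.9]
grip_width: 0.0149
grip_force: 60.6
```

Request:
drive_tool(
  targets=[
    {"tx":-0.09,"ty":0.01,"tz":0,"wx":0,"wy":0,"wz":0,"fingers":-1},
    {"tx":-0.18,"ty":0.02,"tz":0,"wx":0,"wy":0,"wz":0,"fingers":-1},
    {"tx":-0.28,"ty":0.03,"tz":0,"wx":0,"wy":0,"wz":0,"fingers":-1},
    {"tx":-0.38,"ty":0.04,"tz":0,"wx":0,"wy":0,"wz":0,"fingers":-1},
    {"tx":-0.48,"ty":0.05,"tz":0,"wx":0,"wy":0,"wz":0,"fingers":-1},
    {"tx":-0.57,"ty":0.056,"tz":0,"wx":0,"wy":0,"wz":0,"fingers":-1},
    {"tx":-0.627,"ty":0.056,"tz":0,"wx":0,"wy":0,"wz":0,"fingers":-1},
    {"tx":-0.627,"ty":0.056,"tz":0,"wx":0,"wy":0,"wz":0,"fingers":-1},
    {"tx":-0.627,"ty":0.056,"tz":0,"wx":0,"wy":0,"wz":0,"fingers":-1},
  ],
)

```text
time: 16.42
eef_pos: [0.5487, -0.1278, 0.2713]
tool_rot: [-3.141, -0.0, 1.571]
contact_force: [0.5, 0.8, -1.0]
grip_width: 0.0152
grip_force: 60.5
```

Request:
drive_tool(
  targets=[
    {"tx":0,"ty":0.001,"tz":0.06,"wx":0,"wy":0,"wz":0,"fingers":-1},
    {"tx":0,"ty":0.001,"tz":0.1,"wx":0,"wy":0,"wz":0,"fingers":-1},
    {"tx":0,"ty":0.001,"tz":0.13,"wx":0,"wy":0,"wz":0,"fingers":-1},
    {"tx":0,"ty":0.001,"tz":0.16,"wx":0,"wy":0,"wz":0,"fingers":-1},
    {"tx":0,"ty":0.001,"tz":0.16,"wx":0,"wy":0,"wz":0,"fingers":-1},
  ],
)

```text
time: 17.05
eef_pos: [0.5488, -0.128, 0.1907]
tool_rot: [-3.14, -0.0, 1.571]
contact_force: [-0.1, -0.6, -0.9]
grip_width: 0.0153
grip_force: 60.6
```

In the hole with no contact. I'll lower the last 67 mm.

Request:
drive_tool(
  targets=[
    {"tx":0,"ty":0,"tz":0.04,"wx":0,"wy":0,"wz":0,"fingers":-1},
    {"tx":0,"ty":0,"tz":0.08,"wx":0,"wy":0,"wz":0,"fingers":-1},
    {"tx":0,"ty":0,"tz":0.115,"wx":0,"wy":0,"wz":0,"fingers":-1},
    {"tx":0,"ty":0,"tz":0.13,"wx":0,"wy":0,"wz":0,"fingers":-1},
    {"tx":0,"ty":0,"tz":0.134,"wx":0,"wy":0,"wz":0,"fingers":-1},
    {"tx":0,"ty":0,"tz":0.134,"wx":0,"wy":0,"wz":0,"fingers":-1},
  ],
)

```text
time: 17.8
eef_pos: [0.55, -0.1286, 0.1256]
tool_rot: [3.14, 0.001, 1.571]
contact_force: [0.3, -0.0, -1.2]
grip_width: 0.0151
grip_force: 60.6
```

Request:
drive_tool(
  targets=[
    {"tx":0,"ty":0,"tz":0.002,"wx":0,"wy":0,"wz":0,"fingers":-1},
    {"tx":0,"ty":0,"tz":0.004,"wx":0,"wy":0,"wz":0,"fingers":-1},
    {"tx":0,"ty":0,"tz":0.004,"wx":0,"wy":0,"wz":0,"fingers":-1},
  ],
)

```text
time: 18.18
eef_pos: [0.5497, -0.1285, 0.1233]
tool_rot: [3.141, 0.001, 1.571]
contact_force: [0.1, -0.2, -0.6]
grip_width: 0.015
grip_force: 60.6
```

Request:
drive_tool(
  targets=[
    {"tx":0,"ty":0,"tz":0.001,"wx":0,"wy":0,"wz":0,"fingers":-1},
    {"tx":0,"ty":0,"tz":0.001,"wx":0,"wy":0,"wz":0,"fingers":-1},
    {"tx":0,"ty":0,"tz":0.001,"wx":0,"wy":0,"wz":0,"fingers":1},
    {"tx":0,"ty":0,"tz":0.001,"wx":0,"wy":0,"wz":0,"fingers":1},
    {"tx":0,"ty":0,"tz":0.001,"wx":0,"wy":0,"wz":0,"fingers":1},
    {"tx":0,"ty":0,"tz":0.001,"wx":0,"wy":0,"wz":0,"fingers":1},
    {"tx":0,"ty":0,"tz":0.001,"wx":0,"wy":0,"wz":0,"fingers":1},
  ],
)

```text
time: 19.05
eef_pos: [0.5496, -0.1285, 0.1226]
tool_rot: [3.141, 0.001, 1.571]
contact_force: [-0.1, -0.4, -0.0]
grip_width: 0.0858
grip_force: 0.0
```

Request:
drive_tool(
  targets=[
    {"tx":0,"ty":0,"tz":-0.06,"wx":0,"wy":0,"wz":0,"fingers":1},
    {"tx":0,"ty":0,"tz":-0.14,"wx":0,"wy":0,"wz":0,"fingers":1},
    {"tx":0,"ty":0,"tz":-0.22,"wx":0,"wy":0,"wz":0,"fingers":1},
    {"tx":0,"ty":0,"tz":-0.22,"wx":0,"wy":0,"wz":0,"fingers":1},
    {"tx":0,"ty":0,"tz":-0.22,"wx":0,"wy":0,"wz":0,"fingers":1},
    {"tx":0,"ty":0,"tz":-0.22,"wx":0,"wy":0,"wz":0,"fingers":1},
  ],
)

```text
time: 19.8
eef_pos: [0.5487, -0.1281, 0.2309]
tool_rot: [-3.139, -0.0, 1.571]
contact_force: [1.2, -0.4, -0.4]
grip_width: 0.0852
grip_force: 0.0
```

```bash
python3 - <<'E'
from h import *
w=grab('wrist');g0=cv2.imread('pics/w3.png');st=read_state();print(st['time'],st['eef_pos'],st['grip_width'])
# rod handle top: dark blob near old pixel
u,v=[int(a) for a in proj(w,[.55,-.128,.162])]
m=(w['img'][v-40:v+25,u-25:u+25].max(2)<75).astype(np.uint8)
n,l,stt,c=cv2.connectedComponentsWithStats(m)
print((u,v),[(stt[i].tolist(),c[i].round(1).tolist()) for i in range(1,n) if stt[i][4]>30])
old=cv2.cvtColor(cv2.resize(g0,(512,384),interpolation=cv2.INTER_AREA),cv2.COLOR_BGR2RGB)
m=(old[201-40:201+25,247-25:247+25].max(2)<75).astype(np.uint8)
n,l,stt,c=cv2.connectedComponentsWithStats(m);print([(stt[i].tolist(),c[i].round(1).tolist()) for i in range(1,n) if stt[i][4]>30])
E
```

```text
19.85 [ 0.5487799  -0.12812778  0.23097343] 0.08533904600642293
(258, 203) [([15, 13, 21, 38, 741], [25.0, 31.7])]
[([14, 14, 22, 37, 719], [24.4, 32.4])]
```

The handle blob matches the original picture, so the rod is standing in the rack as it was. I'm handing the job in.

```bash
python3 -c "
from rig import *
print(job_done())"
```

```text
the job is handed in; nothing more can be done
None
```

The plug was pushed out through the barrel at about 4–6 N and, from the side view and loss of resistance, lies in the tray; the rod is back upright in its rack hole, and the job was handed in at about 20 s without a verdict being returned.

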